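Tighten a preserving jar's band with a preset band key

TASK

Take the orange-handled band key from the cork mat, set it over the ribbed white lid of the jar in the holder so that it drops fully home over the ribs, and turn the handle clockwise until the key clicks; stop at that first click. Press only lightly, it is a glass jar. Then lift the key off and set it gently back on the cork mat, standing on its skirt, wholly on the mat, and leave everything else where it is.

Things in the scene. Friction and masses are not known exactly. Their poses are not given: they have to be found in the camera images.
- handle_mid (a point): Band key, its orange handle bar: the middle of the bar, on the key's axis, 54 mm above the key's underside. x along the bar (64 mm), y across it (40 mm between the flat sides, gripped there, firmly: about 40 N), z up; the bar fills heights 34 to 77 mm above the key's underside, above the crown's flat top at 28 mm.
- pointer (a point): White pointer at the handle's +x end (34 mm off the axis). The handle turns on the crown by a spring-ball clutch: clockwise from above it drives the crown rigidly up to about 0.35 N m; then it yields, the torque falls to zero over the next 0.2 rad and the handle snaps on to rest one click (0.39 rad) ahead; short of that 0.2 rad it springs back. Anticlockwise it never slips.
- key: Band key, whole (0.14 to 0.19 kg, 77 mm high). Origin: centre of the underside of its grey crown, a round cap 91 mm across and 28 mm high, open below; z up. An orange mark on the rim shows the crown's +x, white marks stand at every click; as found the pointer stands at the orange mark.
- teeth (a point): Centre of the key's underside, inside of the skirt: 83 mm bore, 22 mm deep, with 10 teeth 36 degrees apart (one at +x), 5 mm wide, standing in to a 73 mm bore and beginning 6 mm above the underside. Fully home the ceiling rests on the lid's top, so this point is then 22 mm below lid.
- lid (a point): Middle of the top of the jar's lid, 121 mm above the worktop; does not turn. The lid is brass-coloured in a white screw band, which is on loosely: clockwise (from above) it turns against about 0.15 N m for some 0.15 to 0.85 rad, then pulls tight. Under the lid is glass: a press of 10 N is plenty.
- ribs (a point): On the jar's axis, half-way up the band's ribs, 10 mm below the lid's top; does not turn with the band. The band is 69 mm across, with 10 upright ribs 36 degrees apart, 5 mm wide, out to 78 mm across. Where they stand is not measured: if a key tooth lands on a rib the key stops 13 mm too high; turned on by up to 0.3 rad it drops (press under 4 N, or the band is dragged along).
- jar_holder: Grey jar holder with a black suction foot, 116 mm across, stuck to the worktop, with the glass jar (67 mm across) standing firmly in it; origin at the centre of its foot on the worktop.
- mat: Round cork mat, 160 mm across and 8 mm thick, fixed to the worktop, on which the key stands at first; origin at the centre of its underside.
- jar_dark: Closed glass jar with dark lid, 67 mm across, 120 mm high, a bystander; origin at the centre of its foot.
- jar_sugar: Closed glass jar with red lid, 60 mm across, 90 mm high, a bystander; origin at the centre of its foot.
- garlic_a: Garlic bulb, 50 mm, a bystander; origin at the centre of its foot.
- garlic_b: Garlic bulb, 60 mm, a bystander; origin at the centre of its foot.
- spoon: Wooden spoon, 316 mm long, lying in front of the sink, a bystander; origin at its middle, x along it.

How it is judged (in metres and radians):
On the way, in this order (a step that is already met when the one before it is completed fails the run):
1. the key sits fully home over the ribs of the lid (horizontal distance between key and lid below 0.005 m and z of key in the frame of lid below -0.018 m and angle between key's own z axis and vertical below 0.1 rad), for 0.1 s.
2. while the key sits on the lid its handle clicks round by one step (horizontal distance between key and lid below 0.005 m and z of key in the frame of lid below -0.016 m and angle between the x axis of handle_mid and the x axis of key, either way round above 0.25 rad), for 0.1 s.
At the end, for the whole second after the job is handed in: The key stands upright on its skirt wholly on the cork mat (its centre within 35 mm of the mat's), at rest and released, with its handle one click (between 0.25 and 0.6 rad) round from where it was found (angle between the x axis of handle_mid and the x axis of key, either way round between 0.25 and 0.6 rad and horizontal distance between key and mat below 0.035 m and z of key in the frame of mat between 0.004 and 0.012 m and angle between key's own z axis and vertical below 0.1 rad and linear speed of key below 0.02 m/s); the robot touches nothing.
It fails at once if the key is turned on to a second click (angle between the x axis of handle_mid and the x axis of key, either way round above 0.65 rad).
It fails at once if the jar and its holder are pressed or struck with more than 60 N (contact force between anything else and jar_holder above 60 N).
It fails at once if the key is dropped: it falls free of the fingers by more than about 1 cm (contact force between the fingers and key below 0.05 N and linear speed of key above 0.45 m/s).
It fails at once if a bystander is pushed more than 2 cm (distance of any of jar_dark, jar_sugar, garlic_a, garlic_b, spoon from where it was at the start of the episode above 0.02 m).
It also fails if it takes over 72 s, if anything falls off the work surface, if the arm or the gripper's body presses on something with over 40 N, if the wrist force passes 120 N, or if a joint passes its speed limit or range.

ROBOT

A 7-joint arm with a two-finger parallel gripper is mounted at the origin on a cart in front of the work surface, level with it; the furniture and walls round the work are solid. World frame = base frame: x ahead of the robot, y to its left, z up, the work surface at z = 0. Lengths are in m, angles in degrees, forces in N, time in s.
With the tool pointing down it reaches from about 0.425 to 0.95 m from the base axis. Payload 4.7 kg.
Tool frame: the origin (TCP) lies between the finger pads; the fingertips stand 22 mm ahead of it and the grasp point (between the pads) lies 3 mm ahead of it (r.tip_extent is the distance from the TCP to the fingertips, in m); z points along the fingers, y is the line along which they close (so a half turn about z gives the same grasp; the last joint's range is limited). The gripper opens to 87 mm and grips with 3 to 60 N. Pads are 19 mm wide; open, the fingers measure 117 mm over their backs; the gripper's body (75 mm by 190 mm) begins 51 mm behind the grasp point.
Start: joints at [-73.276, 26.849, -2.785, 87.806, 1.381, 65.374, -4.715], TCP at [0.213, 0.641, 0.216] pointing down, gripper open.
Joint ranges: [-148.3, 148.3], [-19.14, 114.17], [-79.39, 73.82], [5.75, 140.21], [-59.74, 239.74], [12.07, 113.84], [-152.46, 152.46]. Speed limits (degrees/s): [147.25, 147.25, 180, 180, 180, 180, 180].

INTERFACE

Orientations are given as [roll, pitch, yaw] about the fixed x, y, z axes, in that order (R = Rz(yaw) Ry(pitch) Rx(roll)).
In Python, from rig import observe, optics, hand_in, r gives the robot as it stands.
- The arm moves only by the shell command python3 -m jog 'ROWS' [OPENING] [FORCE]. ROWS is JSON, a list that holds one entry, the list of rows, each a list of 6 numbers: the shift along the world's x, y, z in m, then the turn, a rotation vector about the world's x, y, z in rad. A call has 1 to 12 rows; each row shifts and turns the commanded pose from where the row before left it; what a row does not reach is not made up. A row lasts 1/8 s, in which the tool goes at most 62.5 mm and 10.7 degrees, less where a joint would pass 70% of its speed; a pose out of reach is approached as far as the arm can. A call with a gripper value outside its range is refused whole. OPENING is the finger opening in m, from 0 to 0.087, set as the call begins (- or left out, the last holds). The fingers move at their own pace and stop on an object; FORCE is the grip in N (left out, the last holds). Time passes only in rows, so rows that do not move let the fingers close. It gives the time, the measured TCP pose, the force, the opening and the grip force at its end, in the units of the state.
- observe(): the state, without advancing time (a new reading comes with each control period).
- optics.snapshot(name): name is "scene" or "top"; returns a dict with "image" (480x640x3 uint8, red, green, blue), "depth" (480x640 float32, m along the optical axis (not along the pixel's ray), 0 where there is no reading), "fov_y" (degrees; the focal length in pixels is half the picture's height over the tangent of half this angle, whatever the lens; pixels are square), "cx", "cy" (the principal point, pixels), "R" (3x3) and "t" (3): a world point X has camera coordinates R X + t. Camera axes: x right, y down, z forward; pixel columns grow to the right and rows downward; lengths in m; the calibration is good to about 2 mm. A picture is of the moment at which its call begins.
- hand_in(): hands the job in; it is judged then, once.
The state is a dict: "time": time; "joints": joint angles; "joint_velocities": joint speeds; "tau": joint torques, N m; "tcp_pos": TCP position; "tcp_rot": TCP orientation; "contact_force": force on the tool from outside, world axes, zero at the start; "moment": the same for the moment, N m; "gripper_width": finger opening in m; "grasp_force": force on a finger pad.
Only numpy, scipy, OpenCV 4.12 (cv2) and the standard library are available. Lean on these libraries where they do the work, as an engineer would, in place of code of your own. Each camera call takes 0.05 s, during which the arm holds its last target. There are 200 camera calls.

## Working session

There is one attempt and no reset: what is moved stays moved. The work goes in short steps, Python scripts to look and compute and a shell command to move; the robot and the scene stay as the last step left them, time stands still between calls to the robot, and variables do not carry over. Pictures are saved under pics/ and viewed, at most 10 in all, crops included, and the job is handed in when it is done.

```bash
ls; mkdir -p pics
cat > h.py <<'E'
import numpy as np, cv2
from rig import observe, optics, hand_in, r
def snap(n):
    s=optics.snapshot(n); f=240/np.tan(np.radians(s["fov_y"]/2)); s["f"]=f
    d=s["depth"]; v,u=np.mgrid[0:480,0:640]
    c=np.stack([(u-s["cx"])/f*d,(v-s["cy"])/f*d,d],-1)
    s["P"]=(c-np.array(s["t"]))@np.array(s["R"]); s["P"][d==0]=np.nan   # R^T(c-t)
    return s
def save(im,n): cv2.imwrite("pics/"+n,cv2.cvtColor(im,cv2.COLOR_RGB2BGR))
E
python3 - <<'E'
from h import *
for n in("top","scene"):
    s=snap(n); save(s["image"],n+"0.png"); print(n,s["f"],s["cx"],s["cy"],-np.array(s["R"]).T@s["t"])
print(observe())
E
```

```text
pics
top 503.9061221492271 316.4274424105945 236.51565052474842 [0.28130491 0.08880452 1.39229379]
scene 486.52884542854366 310.28980408608254 235.88148366984655 [-0.04591077 -0.47835771  0.99968646]
{'time': 0.1, 'joints': array([-73.27730027,  26.89301521,  -2.78299755,  87.86606393,
         1.38284228,  65.37493873,  -4.71685682]), 'joint_velocities': array([ 0.07319649, -0.10382084,  0.0527196 , -0.01940472, -0.14369637,
       -0.00729609, -0.05268697]), 'tau': array([ 5.84932368e-04, -5.09170711e+01, -8.10253364e-02, -2.36829704e+01,
       -6.14635949e-02,  3.44905606e-02,  7.07601725e-05]), 'tcp_pos': array([0.21266235, 0.64005259, 0.21460646]), 'tcp_rot': array([-1.79899758e+02,  5.87987277e-03,  1.61621369e+02]), 'contact_force': array([ 0.02341226,  0.30662763, -0.09680247]), 'moment': array([-0.0071483 , -0.01496929,  0.01072993]), 'grasp_force': 0.0, 'gripper_width': 0.0870104447985125}
```

View pics/top0.png

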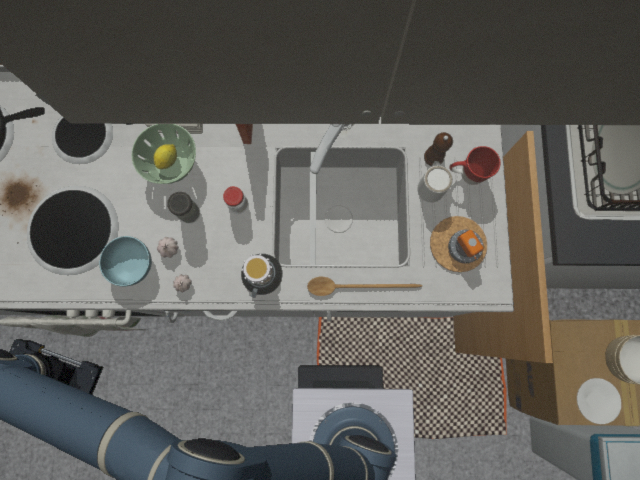

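View pics/scene0.png

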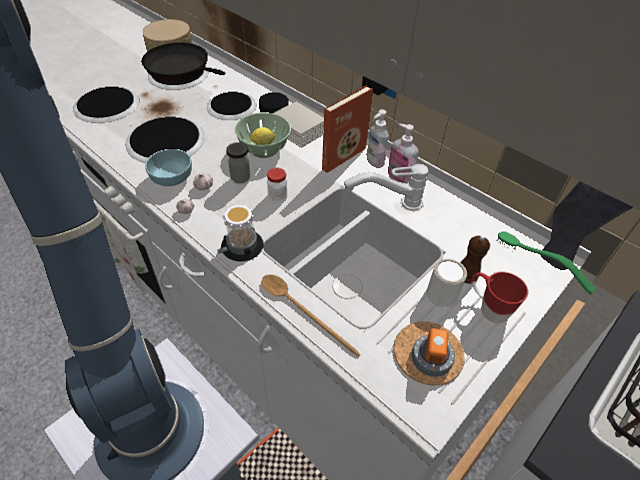

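The top view shows the key at about (467,245) on the mat (459,244), the jar's lid at (258,268), and the spoon in front of the sink. Next I'll measure these.

Run:
```python
from h import *
for n,kb,lb in(("top",(425,495,210,275),(235,290,245,300)),("scene",(385,470,315,390),(215,270,195,260))):
    s=snap(n);P=s["P"];im=s["image"].astype(int);hsv=cv2.cvtColor(s["image"],cv2.COLOR_RGB2HSV)
    def box(b):
        m=np.zeros((480,640),bool);m[b[2]:b[3],b[0]:b[1]]=1;return m
    k=box(kb);z=P[...,2]
    def circ(m,l):
        q=P[m][:,:2].astype(np.float32)
        if len(q)<5: print(n,l,len(q));return
        c,rad=cv2.minEnclosingCircle(q);print(n,l,len(q),"enc",np.round(c,4),round(rad,4),"med",np.round(np.median(P[m],0),4))
    circ(k&(z>.003)&(z<.013),"mat")
    circ(k&(z>.03)&(z<.04),"crown")
    m=k&(z>.079)&(z<.092); circ(m,"bar top")
    q=P[m][:,:2].astype(np.float32); rc=cv2.minAreaRect(q*1000); print(rc)
    o=m&(hsv[...,0]<15)&(hsv[...,1]>130); w=m&(hsv[...,1]<60)
    print("orange",P[o].mean(0),o.sum(),"white",P[w].mean(0) if w.any() else None,w.sum())
    l=box(lb); circ(l&(z>.113)&(z<.128),"lid"); circ(l&(z>.002)&(z<.06),"holder")
    b=im[lb[2]:lb[3],lb[0]:lb[1]] if n=="top" else None
    c=s["image"][kb[2]:kb[3],kb[0]:kb[1]]; c2=s["image"][lb[2]:lb[3],lb[0]:lb[1]]
    f=lambda c:cv2.resize(c,(400,400),interpolation=cv2.INTER_CUBIC)
    save(np.hstack([f(c),f(c2)]),n+"1.png")
    if n=="top":
        for px in[(535,200),(535,300),(450,80),(200,80),(330,285),(415,286),(320,170),(180,210),(234,197),(168,247),(182,283),(125,260),(438,180),(482,163)]: print(px,np.round(P[px[1],px[0]],3))
```

```text
top mat 1866 enc [ 0.5517 -0.3038] 0.1334 med [ 0.5572 -0.2786  0.0073]
top crown 303 enc [ 0.5304 -0.3121] 0.0464 med [ 0.5209 -0.2957  0.0354]
top bar top 331 enc [ 0.5311 -0.3112] 0.0341 med [ 0.5305 -0.3112  0.0843]
((531.3019409179688, -311.36163330078125), (63.60941696166992, 39.24367141723633), 30.327938079833984)
orange [ 0.53053261 -0.31062543  0.0842309 ] 267 white [ 0.53197649 -0.31254273  0.08604339] 40
top lid 601 enc [0.4543 0.2494] 0.0387 med [0.454  0.2488 0.1209]
top holder 1036 enc [0.4593 0.2483] 0.1046 med [0.432  0.2376 0.007 ]
(535, 200) [ 0.645 -0.485  0.091]
(535, 300) [ 0.382 -0.479  0.056]
(450, 80) [ 0.686 -0.118  0.651]
(200, 80) [0.686 0.283 0.649]
(330, 285) [0.423 0.06  0.01 ]
(415, 286) [ 0.422 -0.174  0.006]
(320, 170) [ 0.816  0.089 -0.171]
(180, 210) [0.605 0.453 0.122]
(234, 197) [0.649 0.319 0.092]
(168, 247) [0.52  0.501 0.048]
(182, 283) [0.424 0.459 0.038]
(125, 260) [0.49  0.63  0.008]
(438, 180) [ 0.698 -0.228  0.095]
(482, 163) [ 0.772 -0.372  0.025]
scene mat 2187 enc [ 0.55   -0.2973] 0.1364 med [ 0.5321 -0.2878  0.0073]
scene crown 517 enc [ 0.5309 -0.3153] 0.0459 med [ 0.5124 -0.3261  0.0353]
scene bar top 459 enc [ 0.5319 -0.3167] 0.034 med [ 0.5296 -0.3158  0.0839]
((531.1607055664062, -314.89605712890625), (63.694026947021484, 39.21296691894531), 31.622909545898438)
orange [ 0.52954237 -0.31558925  0.08358778] 375 white [ 0.53198361 -0.31480363  0.08528181] 72
scene lid 481 enc [0.4544 0.2465] 0.0393 med [0.4533 0.2444 0.1203]
scene holder 1183 enc [0.502  0.3019] 0.1425 med [0.4439 0.2297 0.0097]
```

View pics/top1.png

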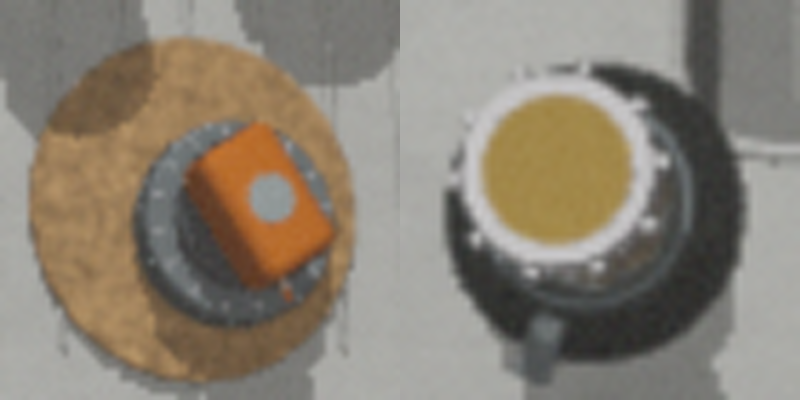

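View pics/scene1.png

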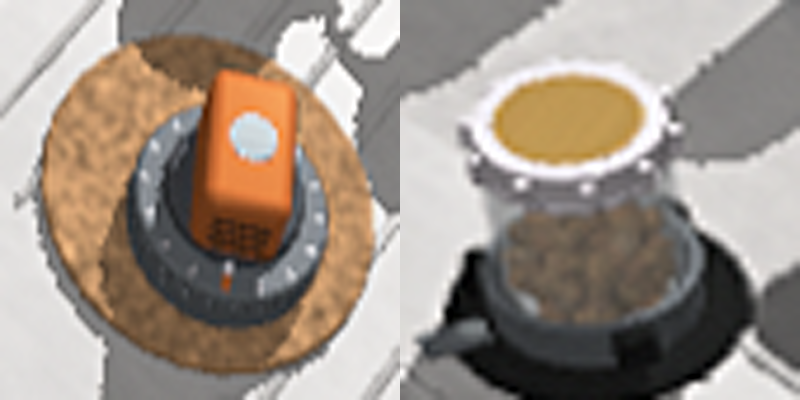

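The top crop shows the orange mark at (287,293), toward −x −y, so the key's yaw is about 211°. The rib tips around the lid at crop (555,168) average 22° modulo 36°. Both cameras agree on the key at (0.531,-0.313), with the lid at (-0.077,+0.561) from it. Now I'll move above the key.

```bash
python3 -m jog '[[[0.04,-0.032,0,0,0,-0.099],[0.04,-0.032,0,0,0,-0.099],[0.04,-0.032,0,0,0,-0.099],[0.04,-0.032,0,0,0,-0.099],[0.04,-0.032,0,0,0,-0.099],[0.04,-0.032,0,0,0,-0.099],[0.0125,-0.044,0,0,0,-0.099],[0.0125,-0.044,0,0,0,-0.099],[0.0125,-0.044,0,0,0,-0.099],[0.0125,-0.044,0,0,0,-0.099],[0.0125,-0.044,0,0,0,-0.099],[0.0125,-0.044,0,0,0,-0.099]]]' 0.087
python3 -m jog '[[[0.0125,-0.044,0,0,0,-0.099],[0.0125,-0.044,0,0,0,-0.099],[-0.002,-0.046,0,0,0,-0.099],[-0.002,-0.046,0,0,0,-0.099],[-0.002,-0.046,0,0,0,-0.099],[-0.002,-0.046,0,0,0,-0.099],[-0.002,-0.046,0,0,0,-0.099],[-0.002,-0.046,0,0,0,-0.099],[-0.002,-0.046,0,0,0,-0.099],[-0.002,-0.046,0,0,0,-0.099],[-0.002,-0.046,0,0,0,-0.099],[0,0,0,0,0,0]]]'
python3 -c "
from h import *
print(observe()['joints'])"
```

```text
time: 1.7
tcp_pos: [0.5279, 0.1832, 0.2156]
tcp_rot: [180.0, -0.0, 93.4]
contact_force: [-0.1, 0.3, 0.1]
gripper_width: 0.0871
grasp_force: 0.0
time: 3.2
tcp_pos: [0.5329, -0.3219, 0.2157]
tcp_rot: [179.9, 0.1, 30.8]
contact_force: [-0.2, 1.0, 0.5]
gripper_width: 0.0869
grasp_force: 0.0
[ -3.20856913  25.967863    42.4128363   97.30749451 -18.97100135
  64.12639582 -14.54057298]
```

```bash
python3 -m jog '[[[-0.002,0.009,-0.02,0,0,0],[0,0,-0.04,0,0,0],[0,0,-0.04,0,0,0],[0,0,-0.03,0,0,0],[0,0,-0.01,0,0,0],[0,0,-0.008,0,0,0],[0,0,0,0,0,0],[0,0,0,0,0,0]]]' 0.087
python3 - <<'E'
from h import *
s=snap("scene");P=s["P"]
save(cv2.resize(s["image"][280:400,350:510],(640,480),interpolation=cv2.INTER_CUBIC),"s2.png")
E
```

```text
time: 4.2
tcp_pos: [0.5335, -0.3088, 0.0686]
tcp_rot: [179.9, -0.1, 31.2]
contact_force: [-0.7, -0.3, 0.0]
gripper_width: 0.0871
grasp_force: 0.0
```

View pics/s2.png

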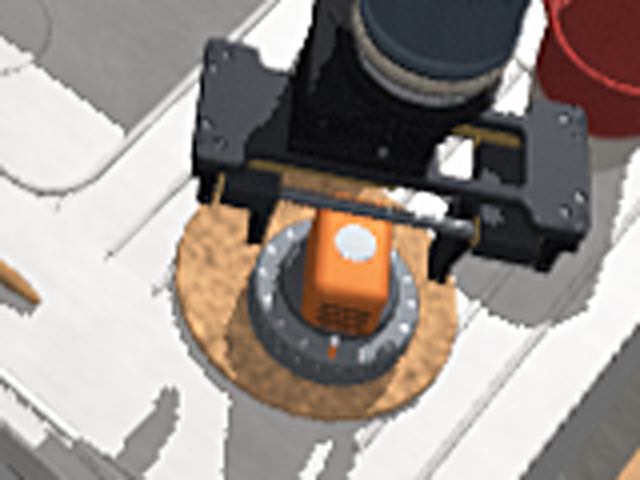

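The fingers straddle the bar but sit about 4 mm back along it: tips at (258,235) and (440,275), bar at (345,260). I'll correct that and grip.

```bash
python3 -m jog '[[[-0.0025,-0.004,-0.003,0,0,0],[0,0,0,0,0,0],[0,0,0,0,0,0]]]' 0.087
python3 -m jog '[[[0,0,0,0,0,0],[0,0,0,0,0,0],[0,0,0,0,0,0],[0,0,0,0,0,0],[0,0,0,0,0,0],[0,0,0,0,0,0],[0,0,0,0,0,0],[0,0,0,0,0,0]]]' 0.03 40
python3 - <<'E'
from h import *
s=snap("scene");P=s["P"];z=P[...,2];hsv=cv2.cvtColor(s["image"],cv2.COLOR_RGB2HSV)
v,u=np.mgrid[0:480,0:640]; b=(u>385)&(u<470)&(v>300)&(v<390)
m=b&(z>.03)&(z<.04); q=P[m][:,:2].astype(np.float32);print("crown",len(q),cv2.minEnclosingCircle(q))
m=b&(z>.079)&(z<.092)&(hsv[...,0]<20)&(hsv[...,1]>130);print(len(P[m]),P[m].mean(0))
m=b&(hsv[...,0]>8)&(hsv[...,0]<22)&(hsv[...,1]>70)&(hsv[...,1]<175)&(z>.003)&(z<.013)
q=P[m][:,:2].astype(np.float32);rs=np.linalg.norm(q-q.mean(0),axis=1);print("mat",len(q),cv2.minEnclosingCircle(q))
print(observe())
E
```

```text
time: 4.62
tcp_pos: [0.5302, -0.3125, 0.0646]
tcp_rot: [180.0, -0.0, 31.1]
contact_force: [0.4, 0.4, -0.6]
gripper_width: 0.0869
grasp_force: 0.0
time: 5.62
tcp_pos: [0.5306, -0.3127, 0.0648]
tcp_rot: [179.9, -0.0, 31.2]
contact_force: [1.2, -0.9, 1.2]
gripper_width: 0.0397
grasp_force: 40.0
crown 480 ((0.531250536441803, -0.31451651453971863), 0.04637765884399414)
283 [ 0.52425162 -0.31835199  0.08393257]
mat 1445 ((0.5420024394989014, -0.30106180906295776), 0.07996612042188644)
{'time': 5.675, 'joints': array([  0.88310101,  34.90956929,  36.16064335, 105.62711992,
       -26.92315243,  48.19296361,  -8.34617401]), 'joint_velocities': array([-0.11609228, -0.00125799,  0.01289663, -0.0805848 ,  0.02683288,
       -0.03099888, -0.02918302]), 'tau': array([-3.01915258e-01, -4.57996523e+01,  8.45976144e+00, -1.62610030e+01,
       -4.84412222e-02,  4.76765111e-01,  4.26995408e-03]), 'tcp_pos': array([ 0.53058743, -0.31273792,  0.06478305]), 'tcp_rot': array([ 1.79943662e+02, -1.74483126e-02,  3.11533941e+01]), 'contact_force': array([ 0.90897569, -1.60566324,  1.33846453]), 'moment': array([-0.36731043, -0.14692034, -0.01133481]), 'grasp_force': 39.982194900512695, 'gripper_width': 0.03972243195338431}
```

Gripped: width 39.7 mm at 40 N. Now I'll lift, carry it to the jar, and turn it +81°.

```bash
python3 -m jog '[[[0,0,0.01,0,0,0],[0,0,0.03,0,0,0],[0,0,0.04,0,0,0],[0,0,0.04,0,0,0],[0,0,0.04,0,0,0],[0,0,0.03,0,0,0],[0,0,0.01,0,0,0]]]'
python3 -m jog '[[[-0.0064,0.02,0,0,0,0.118],[-0.0064,0.05,0,0,0,0.118],[-0.0064,0.05,0,0,0,0.118],[-0.0064,0.05,0,0,0,0.118],[-0.0064,0.05,0,0,0,0.118],[-0.0064,0.05,0,0,0,0.118],[-0.0064,0.05,0,0,0,0.118],[-0.0064,0.05,0,0,0,0.118],[-0.0064,0.05,0,0,0,0.118],[-0.0064,0.05,0,0,0,0.118],[-0.0064,0.05,0,0,0,0.118],[-0.0064,0.041,0,0,0,0.118]]]'
python3 -m jog '[[[0,0,0,0,0,0],[0,0,0,0,0,0],[0,0,0,0,0,0]]]'
python3 - <<'E'
from h import *
o=observe();print(o["joints"],o["moment"])
s=snap("scene");P=s["P"];z=P[...,2]
save(cv2.resize(s["image"][110:260,160:320],(640,600),interpolation=cv2.INTER_CUBIC),"s3.png")
E
```

```text
time: 6.55
tcp_pos: [0.5304, -0.3127, 0.2664]
tcp_rot: [179.9, -0.1, 31.1]
contact_force: [0.3, -0.3, -2.6]
gripper_width: 0.0396
grasp_force: 40.0
time: 8.05
tcp_pos: [0.4519, 0.2502, 0.2632]
tcp_rot: [-179.8, 0.0, 112.6]
contact_force: [-0.4, 0.4, -1.2]
gripper_width: 0.0396
grasp_force: 40.0
time: 8.43
tcp_pos: [0.4536, 0.2469, 0.2642]
tcp_rot: [-179.9, 0.0, 112.1]
contact_force: [0.8, 0.1, -1.2]
gripper_width: 0.0396
grasp_force: 40.0
[-46.25618466   9.38073649  14.90811735 106.21284908  -2.62979433
  64.80068774  -8.28394972] [-0.08129494  0.07091909 -0.00241643]
```

View pics/s3.png

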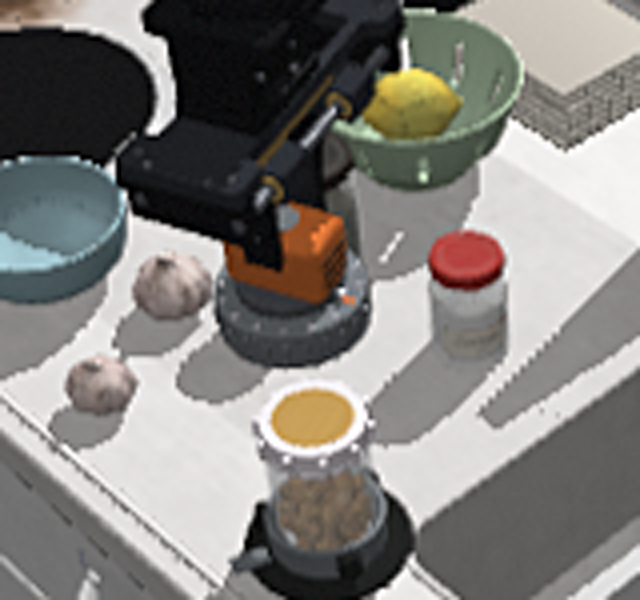

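The key hangs level over the jar: crown at (292,310), lid at (312,415). Descending.

```bash
python3 -m jog '[[[0,0.0015,-0.02,0,0,0],[0,0,-0.03,0,0,0],[0,0,-0.02,0,0,0],[0,0,-0.01,0,0,0],[0,0,0,0,0,0],[0,0,0,0,0,0],[0,0,0,0,0,0]]]'
python3 - <<'E'
from h import *
s=snap("scene");P=s["P"];z=P[...,2];v,u=np.mgrid[0:480,0:640];b=(u>190)&(u<290)&(v>150)&(v<260)
H=observe()["tcp_pos"];zt=H[2]-.0568+.028
m=b&(abs(z-zt)<.004);q=P[m][:,:2].astype(np.float32);q=q[np.linalg.norm(q-H[:2],axis=1)<.055];print(H,len(q),cv2.minEnclosingCircle(q),observe()["contact_force"])
E
```

```text
time: 9.35
tcp_pos: [0.454, 0.2504, 0.1854]
tcp_rot: [179.9, -0.0, 112.3]
contact_force: [-0.2, 0.2, -2.2]
gripper_width: 0.0396
grasp_force: 40.0
[0.45391681 0.25032703 0.18531212] 292 ((0.4522801339626312, 0.24820250272750854), 0.046232037246227264) [-1.23589929  0.58846851 -1.98130539]
```

```bash
python3 -m jog '[[[0.0007,-0.0018,0,0,0,0],[0,0,-0.006,0,0,0],[0,0,-0.003,0,0,0],[0,0,-0.002,0,0,0],[0,0,0,0,0,0],[0,0,0,0,0,0]]]'
python3 -m jog '[[[0,0,-0.002,0,0,0],[0,0,-0.002,0,0,0],[0,0,-0.002,0,0,0],[0,0,0,0,0,0],[0,0,0,0,0,0]]]'
```

```text
time: 10.15
tcp_pos: [0.4543, 0.2484, 0.1736]
tcp_rot: [180.0, -0.0, 112.3]
contact_force: [0.2, -0.3, -2.1]
gripper_width: 0.0395
grasp_force: 40.0
time: 10.78
tcp_pos: [0.4542, 0.2483, 0.1676]
tcp_rot: [180.0, -0.0, 112.3]
contact_force: [-0.1, 0.0, -2.6]
gripper_width: 0.0393
grasp_force: 40.0
```

```bash
python3 -m jog '[[[0,0,-0.002,0,0,0],[0,0,-0.002,0,0,0],[0,0,-0.002,0,0,0],[0,0,-0.002,0,0,0],[0,0,0,0,0,0],[0,0,0,0,0,0]]]'
python3 -m jog '[[[0,0,-0.001,0,0,0],[0,0,-0.001,0,0,0],[0,0,-0.001,0,0,0],[0,0,0,0,0,0],[0,0,0,0,0,0]]]'
```

```text
time: 11.52
tcp_pos: [0.4542, 0.2483, 0.1596]
tcp_rot: [180.0, -0.0, 112.3]
contact_force: [0.1, -0.1, -2.0]
gripper_width: 0.0396
grasp_force: 40.0
time: 12.15
tcp_pos: [0.4543, 0.2483, 0.1568]
tcp_rot: [180.0, -0.0, 112.3]
contact_force: [0.3, -0.1, 1.2]
gripper_width: 0.0394
grasp_force: 40.0
```

Seated: about 3 N up at z = 0.157. Now I'll turn clockwise and watch the moment.

```bash
cat > m.py <<'E'
from h import *
o=observe();print("yaw %.2f Mz %.3f"%(o["tcp_rot"][2],o["moment"][2]),np.round(o["contact_force"],1),np.round(o["tcp_pos"],4),"j7 %.1f tau7 %.3f"%(o["joints"][6],o["tau"][6]))
E
for i in 1 ; do python3 m.py; python3 -m jog '[[[0,0,0,0,0,-0.05],[0,0,0,0,0,-0.05],[0,0,0,0,0,-0.05],[0,0,0,0,0,0]]]' >/dev/null; python3 m.py;python3 -m jog '[[[0,0,0,0,0,-0.03],[0,0,0,0,0,-0.03],[0,0,0,0,0,0]]]' >/dev/null; python3 m.py; python3 -m jog '[[[0,0,0,0,0,-0.03],[0,0,0,0,0,-0.03],[0,0,0,0,0,0]]]' >/dev/null; python3 m.py; done
```

```text
yaw 112.29 Mz -0.026 [ 0.3 -0.1  1.2] [0.4543 0.2483 0.1568] j7 -6.0 tau7 -0.003
yaw 103.72 Mz 0.071 [ 2.5 -1.7  0.8] [0.4551 0.2479 0.1568] j7 -14.0 tau7 -0.148
yaw 100.23 Mz 0.145 [ 3.2 -1.7  0.4] [0.4549 0.2481 0.1568] j7 -17.3 tau7 -0.154
yaw 96.79 Mz 0.107 [ 3.7 -2.4  2. ] [0.4547 0.2482 0.1567] j7 -20.5 tau7 -0.158
```

Teeth engaged, and the band turns at about 0.15 N m (tau7 is the clean signal). Continuing in small steps.

```bash
for i in 1 ; do python3 -m jog '[[[0,0,0,0,0,-0.03],[0,0,0,0,0,-0.03],[0,0,0,0,0,0]]]' >/dev/null; python3 m.py;python3 -m jog '[[[0,0,0,0,0,-0.03],[0,0,0,0,0,-0.03],[0,0,0,0,0,0]]]' >/dev/null; python3 m.py; python3 -m jog '[[[0,0,0,0,0,-0.03],[0,0,0,0,0,-0.03],[0,0,0,0,0,0]]]' >/dev/null; python3 m.py; done
```

```text
yaw 93.37 Mz 0.137 [ 5.1 -2.6  1. ] [0.4546 0.2483 0.1568] j7 -23.7 tau7 -0.154
yaw 89.94 Mz 0.127 [ 3.9 -2.3  2.1] [0.4544 0.2484 0.1567] j7 -26.8 tau7 -0.146
yaw 86.51 Mz 0.087 [ 4.8 -1.7  2.7] [0.4544 0.2485 0.1567] j7 -30.0 tau7 -0.143
```

```bash
for i in 1 ; do python3 -m jog '[[[0,0,0,0,0,-0.03],[0,0,0,0,0,-0.03],[0,0,0,0,0,0]]]' >/dev/null; python3 m.py;python3 -m jog '[[[0,0,0,0,0,-0.03],[0,0,0,0,0,-0.03],[0,0,0,0,0,0]]]' >/dev/null; python3 m.py; python3 -m jog '[[[0,0,0,0,0,-0.03],[0,0,0,0,0,-0.03],[0,0,0,0,0,0]]]' >/dev/null; python3 m.py; done
```

```text
yaw 83.05 Mz 0.084 [ 4.4 -1.9  2.9] [0.4543 0.2485 0.1567] j7 -33.2 tau7 -0.143
yaw 79.60 Mz 0.089 [ 4.2 -2.3  3. ] [0.4542 0.2485 0.1567] j7 -36.4 tau7 -0.142
yaw 76.17 Mz 0.103 [ 4.  -1.8  4.6] [0.4541 0.2485 0.1567] j7 -39.6 tau7 -0.142
```

```bash
for i in 1 ; do python3 -m jog '[[[0,0,0.0003,0,0,-0.03],[0,0,0,0,0,-0.03],[0,0,0,0,0,0]]]' >/dev/null; python3 m.py;python3 -m jog '[[[0,0,0,0,0,-0.03],[0,0,0,0,0,-0.03],[0,0,0,0,0,0]]]' >/dev/null; python3 m.py; python3 -m jog '[[[0,0,0,0,0,-0.03],[0,0,0,0,0,-0.03],[0,0,0,0,0,0]]]' >/dev/null; python3 m.py; done
```

```text
yaw 72.74 Mz 0.053 [ 3.6 -0.4  2.1] [0.4541 0.2485 0.1568] j7 -42.8 tau7 -0.146
yaw 69.29 Mz 0.112 [3.1 0.  2. ] [0.454  0.2484 0.1568] j7 -46.0 tau7 -0.149
yaw 65.85 Mz 0.079 [ 2.7 -0.2  1.5] [0.454  0.2484 0.1568] j7 -49.2 tau7 -0.147
```

```bash
for i in 1 ; do python3 -m jog '[[[0,0,0,0,0,-0.03],[0,0,0,0,0,-0.03],[0,0,0,0,0,0]]]' >/dev/null; python3 m.py;python3 -m jog '[[[0,0,0,0,0,-0.03],[0,0,0,0,0,-0.03],[0,0,0,0,0,0]]]' >/dev/null; python3 m.py; python3 -m jog '[[[0,0,0,0,0,-0.03],[0,0,0,0,0,-0.03],[0,0,0,0,0,0]]]' >/dev/null; python3 m.py; done
```

```text
yaw 62.42 Mz 0.107 [2.8 0.3 0.3] [0.454  0.2484 0.1568] j7 -52.3 tau7 -0.145
yaw 59.02 Mz 0.406 [ 1.6 -0.4  1.7] [0.4541 0.2482 0.1568] j7 -55.5 tau7 -0.409
yaw 55.42 Mz 0.105 [ 2.1 -0.3  0.9] [0.4538 0.2484 0.1568] j7 -58.7 tau7 -0.127
```

The yield has begun (peak 0.41, now 0.13 N m). I'll carry on carefully through the click.

```bash
for i in 1 ; do python3 -m jog '[[[0,0,0,0,0,-0.03],[0,0,0,0,0,-0.03],[0,0,0,0,0,0]]]' >/dev/null; python3 m.py;python3 -m jog '[[[0,0,0,0,0,-0.03],[0,0,0,0,0,-0.03],[0,0,0,0,0,0]]]' >/dev/null; python3 m.py; done
```

```text
yaw 52.06 Mz -0.052 [0.1 1.5 0.2] [0.4536 0.2488 0.1568] j7 -61.8 tau7 -0.030
yaw 48.67 Mz -0.017 [-1.4  0.7 -0.1] [0.4536 0.2484 0.1568] j7 -65.0 tau7 -0.053
```

Run:
```python
from h import *
s=snap("scene")
save(cv2.resize(s["image"][150:250,185:305],(720,600),interpolation=cv2.INTER_CUBIC),"s4.png")
```

```text
(no output)
```

View pics/s4.png

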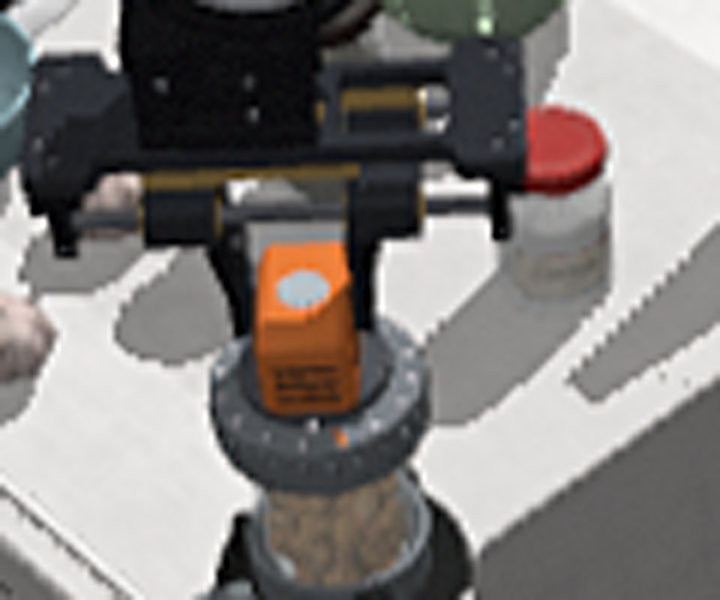

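The pointer is at (313,425), and the orange mark is to its right at (340,437). I'll compute the angle between them.

```bash
cat > ang.py <<'E'
from h import *
s=snap("scene");R=np.array(s["R"]);t=np.array(s["t"]);C=-R.T@t
def pix2w(u,v,z):
    d=R.T@np.array([(u-s["cx"])/s["f"],(v-s["cy"])/s["f"],1]);return C+d*(z-C[2])/d[2]
H=observe()["tcp_pos"];zt=H[2]-.0568+.028
hsv=cv2.cvtColor(s["image"],cv2.COLOR_RGB2HSV)
p=R@np.array([H[0],H[1],zt])+t;u0=p[0]/p[2]*s["f"]+s["cx"];v0=p[1]/p[2]*s["f"]+s["cy"]
m=(hsv[...,0]<18)&(hsv[...,1]>100)&(hsv[...,2]>90)
n,l,st,ce=cv2.connectedComponentsWithStats(m.astype(np.uint8),connectivity=4)
for i in range(1,n):
    if abs(ce[i][0]-u0)<25 and abs(ce[i][1]-v0)<25:
        w=pix2w(*ce[i],zt)-H; a=np.degrees(np.arctan2(w[1],w[0]))%360
        print(ce[i],st[i][4],"r %.4f ang %.1f"%(np.hypot(w[0],w[1]),a),"handle-mark deg",(observe()["tcp_rot"][2]+180-a+180)%360-180)
E
python3 ang.py
python3 - <<'E'
exec(open("ang.py").read().split("for i")[0])
for x,y in((313,425),(340,437)):
    w=pix2w(185+x/6,150+y/6,zt)-H;print(np.hypot(w[0],w[1]),np.degrees(np.arctan2(w[1],w[0]))%360)
E
```

```text
[235.45772595 203.62099125] 343 r 0.0306 ang 56.3 handle-mark deg 172.36403869848868
[232.5 213. ] 2 r 0.0111 ang 154.3 handle-mark deg 74.35126130757689
[238. 215.] 1 r 0.0114 ang 245.0 handle-mark deg -16.317201573338167
[241.33333333 222.66666667] 3 r 0.0399 ang 246.1 handle-mark deg -17.3781281571446
0.03121065803368971 231.54591792675126
0.040800123996780624 246.88743099726798
```

The handle is about 17° (0.30 rad) past the mark with torque near zero, so it is past the snap point. A little more should bring it to the rest position.

```bash
python3 -m jog '[[[0,0,0,0,0,-0.02],[0,0,0,0,0,-0.02],[0,0,0,0,0,0]]]' >/dev/null; python3 m.py; python3 ang.py|tail -1; python3 -m jog '[[[0,0,0,0,0,-0.02],[0,0,0,0,0,-0.015],[0,0,0,0,0,0]]]' >/dev/null; python3 m.py;python3 ang.py|tail -1
```

```text
yaw 46.37 Mz 0.004 [ 0.1  0.1 -0. ] [0.4547 0.2482 0.1569] j7 -67.1 tau7 -0.020
[242.75 221.75] 4 r 0.0386 ang 250.8 handle-mark deg -24.44801958206253
yaw 44.38 Mz -0.010 [-0.4 -1.5  0.3] [0.4542 0.2479 0.1568] j7 -68.9 tau7 -0.044
[242.4 222.2] 5 r 0.0393 ang 249.4 handle-mark deg -24.994273533551734
```

Clicked: the handle is about 0.4 rad past the mark, torque is near zero, and the crown is loose in the ribs. Lifting off.

```bash
python3 -m jog '[[[0,0,0.002,0,0,0],[0,0,0.003,0,0,0],[0,0,0.003,0,0,0],[0,0,0.003,0,0,0],[0,0,0.004,0,0,0],[0,0,0.005,0,0,0],[0,0,0.005,0,0,0]]]'; python3 m.py
python3 -m jog '[[[0,0,0.01,0,0,0],[0,0,0.02,0,0,0],[0,0,0.03,0,0,0],[0,0,0.02,0,0,0],[0,0,0,0,0,0],[0,0,0,0,0,0]]]'; python3 m.py; python3 ang.py
```

```text
time: 20.52
tcp_pos: [0.4542, 0.2483, 0.1823]
tcp_rot: [180.0, -0.0, 44.4]
contact_force: [-0.6, 1.4, -2.1]
gripper_width: 0.0396
grasp_force: 40.0
yaw 44.39 Mz 0.061 [-0.6  1.4 -2.1] [0.4542 0.2483 0.1823] j7 -70.1 tau7 0.026
time: 21.28
tcp_pos: [0.4537, 0.248, 0.2612]
tcp_rot: [-180.0, 0.1, 44.4]
contact_force: [0.2, -0.2, -2.1]
gripper_width: 0.0398
grasp_force: 40.0
yaw 44.39 Mz 0.077 [ 0.2 -0.2 -2.1] [0.4537 0.248  0.2612] j7 -73.1 tau7 -0.001
[230.67560322 171.37265416] 373 r 0.0351 ang 57.3 handle-mark deg 167.07785139696932
[240.83333333 174.83333333] 6 r 0.0281 ang 5.4 handle-mark deg -141.05398121468903
[237.75 190.75] 4 r 0.0374 ang 249.1 handle-mark deg -24.700620327078468
```

The key is off and the offset holds at about 0.4 rad. Carrying it back to the mat.

```bash
python3 -m jog '[[[0.007,-0.03,0,0,0,-0.02],[0.007,-0.048,0,0,0,-0.02],[0.007,-0.048,0,0,0,-0.02],[0.007,-0.048,0,0,0,-0.02],[0.007,-0.048,0,0,0,-0.02],[0.007,-0.048,0,0,0,-0.02],[0.007,-0.048,0,0,0,-0.02],[0.007,-0.048,0,0,0,-0.02],[0.007,-0.048,0,0,0,-0.02],[0.007,-0.048,0,0,0,-0.02],[0.007,-0.048,0,0,0,-0.02],[0.009,-0.04,0,0,0,-0.01]]]' >/dev/null
python3 -m jog '[[[0,0,-0.02,0,0,0],[0,0,-0.04,0,0,0],[0,0,-0.05,0,0,0],[0,0,-0.04,0,0,0],[0,0,-0.02,0,0,0],[0,0,-0.01,0,0,0],[0,0,0,0,0,0],[0,0,0,0,0,0]]]'; python3 m.py
```

```text
time: 23.82
tcp_pos: [0.5411, -0.3024, 0.0833]
tcp_rot: [179.9, -0.1, 31.2]
contact_force: [-0.7, -0.6, -1.7]
gripper_width: 0.0393
grasp_force: 40.0
yaw 31.22 Mz -0.015 [-0.7 -0.6 -1.7] [ 0.5411 -0.3024  0.0833] j7 -8.5 tau7 0.000
```

```bash
python3 -m jog '[[[0,0,-0.006,0,0,0],[0,0,-0.004,0,0,0],[0,0,-0.003,0,0,0],[0,0,-0.002,0,0,0],[0,0,-0.002,0,0,0],[0,0,-0.001,0,0,0],[0,0,0,0,0,0],[0,0,0,0,0,0]]]'; python3 m.py
```

```text
time: 24.82
tcp_pos: [0.5404, -0.3019, 0.0644]
tcp_rot: [180.0, -0.0, 31.2]
contact_force: [-1.0, -0.1, 4.6]
gripper_width: 0.0399
grasp_force: 40.0
yaw 31.21 Mz -0.022 [-1.  -0.1  4.6] [ 0.5404 -0.3019  0.0644] j7 -7.6 tau7 -0.015
```

Standing on the mat. Now release, retreat and check.

```bash
python3 -m jog '[[[0,0,0,0,0,0],[0,0,0,0,0,0],[0,0,0,0,0,0],[0,0,0,0,0,0],[0,0,0,0,0,0],[0,0,0,0,0,0],[0,0,0,0,0,0],[0,0,0,0,0,0]]]' 0.087
python3 -m jog '[[[0,0,0.01,0,0,0],[0,0,0.03,0,0,0],[0,0,0.04,0,0,0],[0,0,0.04,0,0,0],[0,0,0.04,0,0,0],[-0.02,0.05,0.02,0,0,0],[-0.02,0.05,0,0,0,0],[-0.02,0.05,0,0,0,0],[0,0.05,0,0,0,0],[0,0,0,0,0,0]]]'; python3 m.py
python3 - <<'E'
from h import *
s=snap("top")
save(cv2.resize(s["image"][200:280,410:510],(700,560),interpolation=cv2.INTER_CUBIC),"t5.png")
E
```

```text
time: 25.82
tcp_pos: [0.5402, -0.3017, 0.0639]
tcp_rot: [180.0, -0.0, 31.2]
contact_force: [-0.0, -0.7, 0.7]
gripper_width: 0.0869
grasp_force: 0.0
time: 27.08
tcp_pos: [0.4804, -0.0973, 0.2443]
tcp_rot: [-179.9, -0.1, 31.7]
contact_force: [0.2, -0.7, 0.3]
gripper_width: 0.0868
grasp_force: 0.0
yaw 31.67 Mz -0.052 [ 0.2 -0.7  0.3] [ 0.4804 -0.0973  0.2443] j7 -42.4 tau7 -0.189
```

View pics/t5.png

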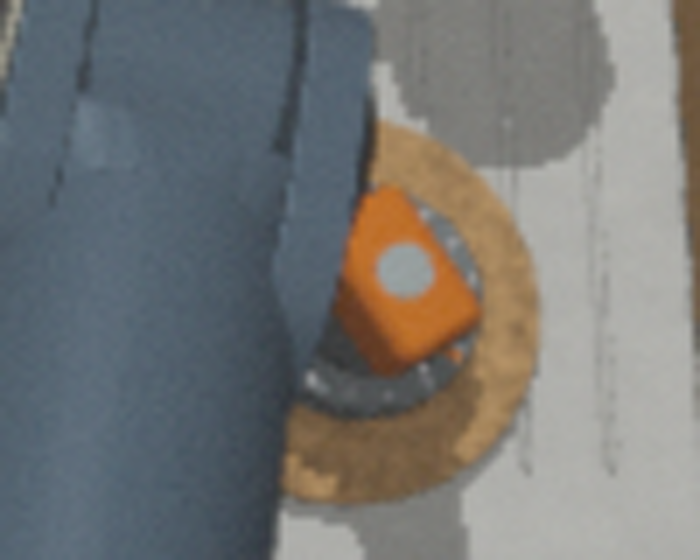

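The key stands upright near the mat's centre. The orange mark at (455,353) lies anticlockwise of the bar's end by about one click, and the arm is clear.

```bash
python3 -c "
from h import *
print(hand_in())"
```

```text
the job is handed in; nothing more can be done
None
```

I turned the key one click on the lid, put it back upright near the middle of the cork mat and handed the job in at about 27 s; `hand_in()` returned no verdict.

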